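# Stir the two colours of gumballs in the pantry bowl

## Robot

A 6-joint arm with a two-finger parallel gripper is mounted at the origin on the work surface. World frame = base frame: x ahead of the robot, y to its left, z up, the work surface at z = 0. Lengths are in m, angles in degrees, forces in N, time in s.
With the tool pointing down it reaches from about 0.325 to 0.775 m from the base axis. Payload 5.5 kg.
Tool frame: the origin (TCP) lies at the centre of the arm's flange, where the gripper is bolted on; the fingertips stand 182 mm ahead of it and the grasp point (between the pads) lies 163 mm ahead of it; z points along the fingers, y is the line along which they close (so a half turn about z gives the same grasp; the last joint's range is limited). The gripper opens to 88 mm and grips with 3 to 60 N. Pads are 20 mm wide; open, the fingers measure 115 mm over their backs; the gripper's body (75 mm by 178 mm) begins 61 mm behind the grasp point.
Start: joints at [-68.05, 5.22, 70.514, -0, 104.267, -3.249], TCP at [0.255, -0.543, 0.405] pointing down, gripper open.
Joint ranges: [-164.24, 164.24], [-49.07, 125.15], [9.68, 141.18], [-86.29, 266.29], [3.28, 154.24], [-151.56, 151.56]. Speed limits (degrees/s): [147.25, 147.25, 172.46, 180, 180, 180].

## Interface

Orientations are given as [roll, pitch, yaw] about the fixed x, y, z axes, in that order (R = Rz(yaw) Ry(pitch) Rx(roll)).
In Python, from station import r gives the robot as it stands. The module is installed in compiled form; this text tells all that it offers. Calls block until the motion is done:
- r.reach(position, orientation): joint-space move of the TCP to a pose.
- r.servo_line(position, rotation=None, speed=0.15): straight line of the TCP; rotation=None keeps the orientation; speed is the mean speed in m/s.
- r.move_joints(angles): joint-space move.
- r.let_go() and r.grab(squeeze=None): open the fingers fully, or close them until they stop; squeeze is the grip in N (None keeps the last).
- r.wait(seconds).
- r.inverse_kinematics(position, orientation): joint angles nearest the present ones, or None.
- r.sense(): the state.
- r.snapshot(name): name is "scene" or "side" or "wrist"; returns a dict with "frame" (400x640x3 uint8, red, green, blue), "fx", "fy", "cx", "cy" (pixels), "R" (3x3) and "t" (3): a world point X has camera coordinates R X + t. Camera axes: x right, y down, z forward; pixel columns grow to the right and rows downward; lengths in m; the calibration is good to about 2 mm. A picture is of the moment at which its call begins. There is no depth.
A pose or a line that the arm cannot do raises r.IKError and nothing moves.
- r.hand_in(): hands the job in; it is judged then, once.
The state is a dict: "clock": time; "joints": joint angles; "joint_vel": joint speeds; "joint_torque": joint torques, N m; "tcp_pos": TCP position; "orientation": TCP orientation; "contact_force": force on the tool from outside, world axes, zero at the start; "torque": the same for the moment, N m; "opening": finger opening in m; "gripper_force": force on a finger pad.
Only numpy, scipy, OpenCV 4.12 (cv2) and the standard library are available. Lean on these libraries where they do the work, as an engineer would, in place of code of your own. Each camera call takes 0.05 s, during which the arm holds its last target. There are 200 camera calls.

## Task

Take the wooden spoon from the crock, feel gently with its head for the bottom of the bowl, and with the spoon alone stir the gumballs until the two colours are well mixed: all but at most one of them should end with a gumball of the other colour right beside it, the gap between the two no wider than two thirds of a gumball. Then stand the spoon back in the crock, head down; keep all the gumballs in the bowl, do not press hard or shove the bowl or crock about, do not touch the bowl or gumballs with the robot itself, and leave the canister, jar and tin alone.

Things in the scene. Friction and masses are not known exactly. Their poses are not given: they have to be found in the camera images.
- bowl: heavy white stoneware mixing bowl, loose on the counter on a non-slip rubber foot, about 1.3 kg: foot 112 mm, rim 202 mm in outer diameter, 75 mm high, wall 6 mm. Inside: flat floor about 115 mm across, 11 mm above the counter, then a flare to about 170 mm across at 23 mm height, then steep sides; the gumballs roll back towards the middle. Origin: centre of the underside, z up.
- bowl_floor (a point): centre of the bowl's flat inner floor (11 mm above the bowl's underside)
- crock: terracotta spoon crock, loose, about 0.8 kg: outer diameter 84 mm, 110 mm high, wall 6 mm (inner diameter 68 to 72 mm), inner floor 10 mm above the counter, open top. Origin: centre of the underside, z up.
- spoon: wooden spoon 200 mm long, 70 g, head down in the crock, leaning about 28 degrees towards its own +x (drawn out leaning, the wide head catches the crock: bring it upright first). Head: disc 36 mm across (y), 13 mm thick (x); handle: straight bar 14 mm (x) by 16 mm (y), from 32 to 200 mm, copper band at 169 to 191 mm. Origin at the head's lower end; z runs up the handle.
- spoon_tip (a point): lower end of the spoon's head (the spoon's origin)
- spoon_top (a point): upper end of the spoon's handle, 200 mm from the tip
- red1: red jumbo gumball, hard ball 34 mm in diameter, 25 g, one of four alike, in the bowl; origin at its centre (the axes turn as it rolls)
- red2: red jumbo gumball, hard ball 34 mm in diameter, 25 g, one of four alike, in the bowl; origin at its centre (the axes turn as it rolls)
- red3: red jumbo gumball, hard ball 34 mm in diameter, 25 g, one of four alike, in the bowl; origin at its centre (the axes turn as it rolls)
- red4: red jumbo gumball, hard ball 34 mm in diameter, 25 g, one of four alike, in the bowl; origin at its centre (the axes turn as it rolls)
- yellow1: yellow jumbo gumball, hard ball 34 mm in diameter, 25 g, one of four alike, in the bowl; origin at its centre (the axes turn as it rolls)
- yellow2: yellow jumbo gumball, hard ball 34 mm in diameter, 25 g, one of four alike, in the bowl; origin at its centre (the axes turn as it rolls)
- yellow3: yellow jumbo gumball, hard ball 34 mm in diameter, 25 g, one of four alike, in the bowl; origin at its centre (the axes turn as it rolls)
- yellow4: yellow jumbo gumball, hard ball 34 mm in diameter, 25 g, one of four alike, in the bowl; origin at its centre (the axes turn as it rolls)
- canister: bystander: copper canister with a knobbed lid, 104 mm across, 148 mm high; origin: centre of the underside
- jar: bystander: amber glass jar with a steel cap, 84 mm across, 130 mm high; origin: centre of the underside
- tin: bystander: small white bread tin with a wooden lid, 134 x 104 mm, 107 mm high; origin: centre of the underside
Mind the look-alikes: they are no part of the job. Several things have the shape of the bowl; the one meant has the colours described above. What is shaped like the red2 but purple is not meant.

How it is judged:
By the outcome, as a careful person would: the job done as asked, in the order asked, and still so for the second after the job is handed in, with the robot touching nothing.
It also fails if it takes over 72 s, if anything falls off the work surface, if the arm or the gripper's body presses on something with over 40 N, if the wrist force passes 120 N, or if a joint passes its speed limit or range.

## Working session

There is one attempt and no reset: what is moved stays moved. The work goes in short steps, each a Python script; the robot and the scene stay as the last script left them, time stands still between calls to the robot, and variables do not carry over. Pictures are saved under pics/ and viewed, at most 11 in all, crops included, and the job is handed in when it is done.

```bash
mkdir -p pics; ls
python3 - <<'E'
from station import r
import cv2,numpy as np
for n in("scene","side"):
    s=r.snapshot(n); cv2.imwrite(f"pics/{n}0.png",s["frame"][:,:,::-1])
    np.savez(n+"0.npz",**s)
    print(n,s["fx"],s["cx"],s["cy"],(-np.array(s["R"]).T@s["t"]).round(3),np.array(s["R"]).round(2).tolist())
print(r.sense())
E
```

```text
pics
scene 510.1165073914226 310.67035052763964 200.67598670902584 [ 1.679 -0.113  1.576] [[0.09, 1.0, 0.01], [0.81, -0.07, -0.59], [-0.58, 0.06, -0.81]]
side 384.3228300915218 318.5373119292885 201.04267145000705 [-0.006  0.705  0.672] [[-0.75, -0.66, -0.01], [-0.33, 0.38, -0.87], [0.58, -0.64, -0.5]]
{'clock': 0.1, 'joints': array([-6.80495287e+01,  5.25750826e+00,  7.05756376e+01, -1.31914865e-04,
        1.04265181e+02, -3.25160727e+00]), 'joint_vel': array([ 0.04418223, -0.13151545, -0.15166574, -0.06371704, -0.03208396,
       -0.03047956]), 'joint_torque': array([ 4.14502225e-03, -4.47855306e+01, -4.07570958e+01,  7.01476377e-02,
        2.83935486e-02, -9.59249951e-05]), 'tcp_pos': array([ 0.25547595, -0.54294675,  0.40362663]), 'orientation': array([-1.79901824e+02, -5.44949392e-03,  2.52020415e+01]), 'contact_force': array([-0.06501992,  0.45474753,  0.58070253]), 'torque': array([-0.01749168,  0.00092684, -0.00260263]), 'gripper_force': 0.0, 'opening': 0.08761837261189691}
```

View pics/scene0.png

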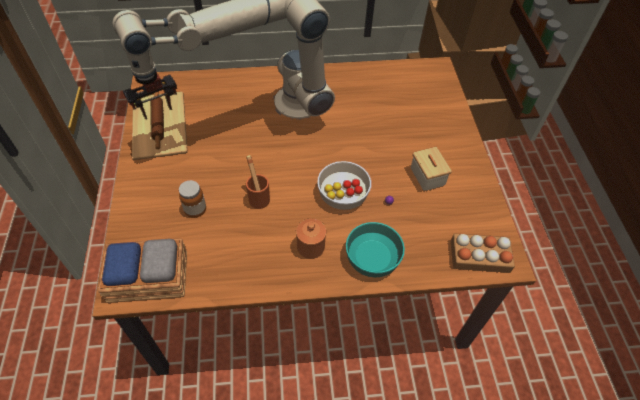

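View pics/side0.png

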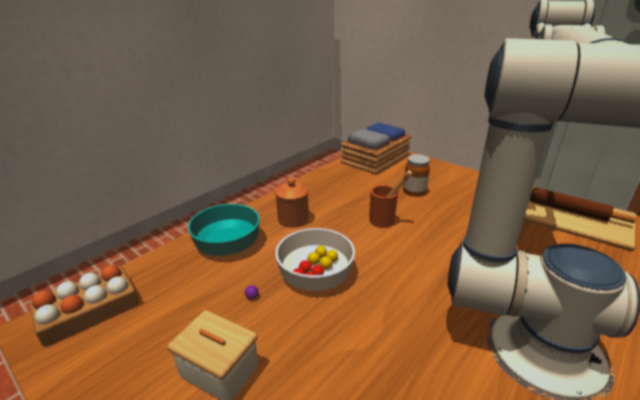

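The scene view shows two bowl-shaped things: a white one at (344,186), holding red and yellow balls, and a teal one at (375,250). The white one fits the description. The lone ball at (389,200) is purple, so I leave it out. The crock is at (258,192), with the spoon top near (250,157). In the side view the crock is at (383,206), the spoon top near (411,172) and the bowl at (315,260). One enlarged crop to confirm.

Run:
```python
import cv2,numpy as np
a=cv2.imread("pics/scene0.png")[145:225,235:395]; b=cv2.imread("pics/side0.png")[155:295,265:425]
a=cv2.resize(a,None,fx=4.5,fy=4.5,interpolation=cv2.INTER_CUBIC);b=cv2.resize(b,None,fx=1.7,fy=1.7,interpolation=cv2.INTER_CUBIC)
c=np.zeros((a.shape[0]+b.shape[0],a.shape[1],3),np.uint8);c[:a.shape[0]]=a;c[a.shape[0]:,:b.shape[1]]=b
cv2.imwrite("pics/crop0.png",c);print(c.shape)
```

```text
(598, 720, 3)
```

View pics/crop0.png

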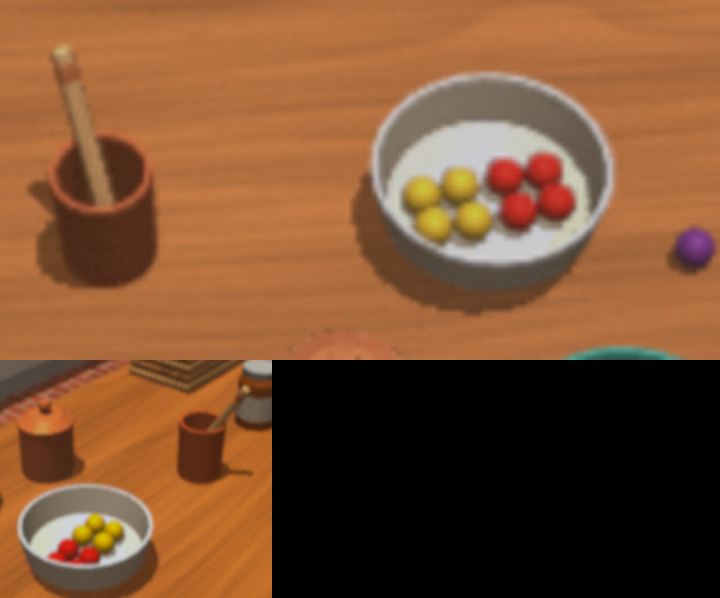

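The crop confirms it: the white bowl with 4 yellow and 4 red balls, and the spoon in the terracotta crock. Next I triangulate coarsely and take wrist views over the crock and the bowl.

```bash
cat > h.py <<'E'
import cv2,numpy as np
from scipy.spatial.transform import Rotation as Ro
def ray(s,p):
    R=np.array(s["R"]);t=np.array(s["t"]);o=-R.T@t
    d=R.T@np.array([(p[0]-s["cx"])/s["fx"],(p[1]-s["cy"])/s["fy"],1]);return o,d/np.linalg.norm(d)
def plane(s,p,z):
    o,d=ray(s,p);return o+d*(z-o[2])/d[2]
def tri(*sp):
    A=np.zeros((3,3));b=np.zeros(3);rs=[ray(s,p) for s,p in sp]
    for o,d in rs:
        M=np.eye(3)-np.outer(d,d);A+=M;b+=M@o
    X=np.linalg.solve(A,b);return X,max(np.linalg.norm(np.cross(X-o,d)) for o,d in rs)
def proj(s,X):
    c=np.array(s["R"])@X+s["t"];return np.array([s["fx"]*c[0]/c[2]+s["cx"],s["fy"]*c[1]/c[2]+s["cy"]])
E
python3 - <<'E'
from h import *
from station import r
a=dict(np.load("scene0.npz"));b=dict(np.load("side0.npz"))
for n,p,q in [("spoontop",(248.8,155.7),(409.7,172.6)),("crockrim",(257.7,183.4),(383.8,192)),("bowlrim",(344.3,182.6),(315.6,249)),("canister knob",(312,227),(291,183)),("jar cap",(190,187),(418,160)),("tin handle",(432,160),(212,336))]:
    X,e=tri((a,p),(b,q));print(n,X.round(4),round(e,4))
s=r.snapshot("wrist");st=r.sense()
Rt=Ro.from_euler("xyz",st["orientation"],degrees=True).as_matrix();R=np.array(s["R"])
print("cam in tool",(Rt.T@(-R.T@s["t"]-st["tcp_pos"])).round(4),"axes",(Rt.T@R.T).round(3).tolist(),s["fx"])
for x in(.45,.5,.6):print(x,r.inverse_kinematics([x,-.2,.42],[180,0,0]))
E
```

```text
spoontop [ 0.4645 -0.2116  0.1851] 0.0
crockrim [ 0.5311 -0.188   0.1072] 0.0008
bowlrim [0.5272 0.1301 0.0753] 0.003
canister knob [ 0.7518 -0.0109  0.1337] 0.0015
jar cap [ 0.5473 -0.4252  0.1291] 0.0017
tin handle [0.4702 0.4739 0.1028] 0.0005
cam in tool [0.0769 0.0004 0.0192] axes [[-0.002, -0.96, -0.281], [1.0, -0.002, 0.0], [-0.001, -0.281, 0.96]] 338.65722725422495
0.45 [-2.79215421e+01 -1.11243802e+01  8.47432299e+01 -2.54444375e-14
  1.06381150e+02  6.20784579e+01]
0.5 [-2.54212672e+01 -4.05947969e+00  7.82951271e+01 -2.54444375e-14
  1.05764353e+02  6.45787328e+01]
0.6 [-2.15165821e+01  1.05633073e+01  6.31253762e+01 -2.54444375e-14
  1.06311317e+02  6.84834179e+01]
```

Run:
```python
from h import *
from station import r
for n,y in(("wA",-.22),("wB",.10)):
    r.reach([.46,y,.46],[180,0,0]); r.wait(.15); s=r.snapshot("wrist");np.savez(n+".npz",**s);cv2.imwrite(f"pics/{n}.png",s["frame"][:,:,::-1])
print(r.sense()["clock"])
a,b=[cv2.imread(f"pics/{n}.png") for n in("wA","wB")]
# two views stacked at reduced size for one look
cv2.imwrite("pics/wAB.png",np.vstack([a[:,:,],b])[:, :][::1][:800] if False else cv2.resize(np.vstack([a,b]),(480,600),interpolation=cv2.INTER_AREA))
```

```text
3.2
```

View pics/wAB.png

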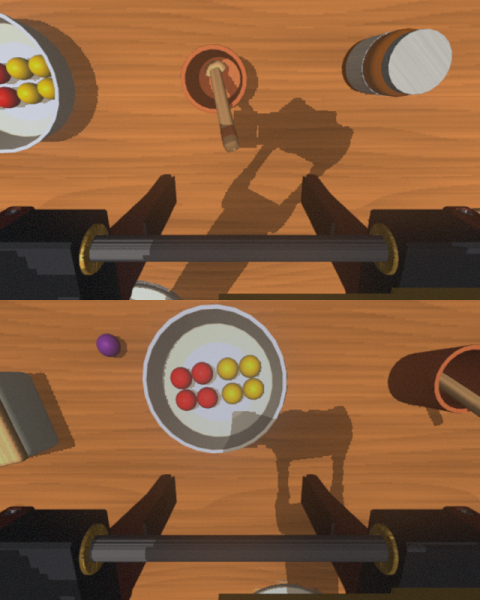

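Top half (view wA): crock rim near (285,105), spoon top near (308,190), in full-size pixels. Bottom half (view wB): white bowl rim near (287,104), with reds on the left and yellows on the right. Next I fit these by masks, with a closer look at the spoon.

```bash
cat >> h.py <<'E'
def balls(s,off=0):
    """colour -> list of (u,v,radius)"""
    im=s["frame"];h=cv2.cvtColor(np.ascontiguousarray(im),cv2.COLOR_RGB2HSV)
    out={}
    for c,m in(("red",((h[...,0]<6)|(h[...,0]>174))&(h[...,1]>190)&(h[...,2]>90)),("yellow",(h[...,0]>21)&(h[...,0]<33)&(h[...,1]>170)&(h[...,2]>90))):
        out[c]=m.astype(np.uint8)
    return out
E
python3 - <<'E'
from h import *
A=dict(np.load("wA.npz"));B=dict(np.load("wB.npz"));S=dict(np.load("scene0.npz"))
# bowl outer rim in wB
h=cv2.cvtColor(B["frame"],cv2.COLOR_RGB2HSV)
m=((h[...,1]<70)).astype(np.uint8);m[250:]=0;m[:,:170]=0;m[:,400:]=0
c=max(cv2.findContours(m,0,2)[0],key=cv2.contourArea);e=cv2.fitEllipse(cv2.convexHull(c));print("bowl ell",e)
for z in(.07,.075):print(plane(B,e[0],z).round(4))
pts=np.array([plane(B,p[0],.075) for p in cv2.convexHull(c)])[:,:2]
(x,y),rad=cv2.minEnclosingCircle(pts.astype(np.float32));print("bowl circ",x,y,rad)
# crock rim in wA: print sat/hue along
h=cv2.cvtColor(A["frame"],cv2.COLOR_RGB2HSV);print(A["frame"][105,235:340:3].tolist())
for n,M in balls(B).items():
    k,_,st,ce=cv2.connectedComponentsWithStats(M)
    print(n,[(st[i,4],plane(B,ce[i],.028)[:2].round(3).tolist()) for i in range(1,k) if st[i,4]>60])
cr=np.hstack([cv2.resize(A["frame"][50:215,230:350],None,fx=3.4,fy=3.4,interpolation=2),cv2.resize(S["frame"][145:211,235:285],(400,561),interpolation=2)[:,:390]])
print(cr.shape);cv2.imwrite("pics/cr1.png",cr[:,:800,::-1])
E
```

```text
bowl ell ((285.74444580078125, 104.37886047363281), (191.6581268310547, 198.91845703125), 159.39205932617188)
[0.5319 0.1319 0.07  ]
[0.532  0.1315 0.075 ]
bowl circ 0.5238139629364014 0.1315581053495407 0.10082663595676422
[[189, 119, 61], [191, 120, 64], [201, 116, 71], [202, 113, 71], [107, 61, 42], [90, 54, 36], [88, 54, 34], [90, 55, 34], [93, 58, 39], [88, 56, 34], [117, 69, 42], [135, 73, 44], [134, 75, 42], [139, 76, 49], [135, 77, 50], [194, 111, 67], [167, 123, 85], [165, 124, 81], [154, 113, 74], [161, 121, 83], [121, 90, 59], [137, 75, 44], [136, 74, 49], [137, 78, 48], [139, 75, 45], [202, 117, 74], [201, 116, 73], [200, 124, 72], [185, 107, 67], [98, 57, 38], [201, 113, 67], [179, 99, 62], [114, 71, 36], [120, 78, 44], [123, 76, 35]]
red []
yellow [(np.int32(511), [0.55, 0.081]), (np.int32(449), [0.546, 0.116]), (np.int32(497), [0.515, 0.075]), (np.int32(452), [0.508, 0.109])]
(561, 798, 3)
```

View pics/cr1.png

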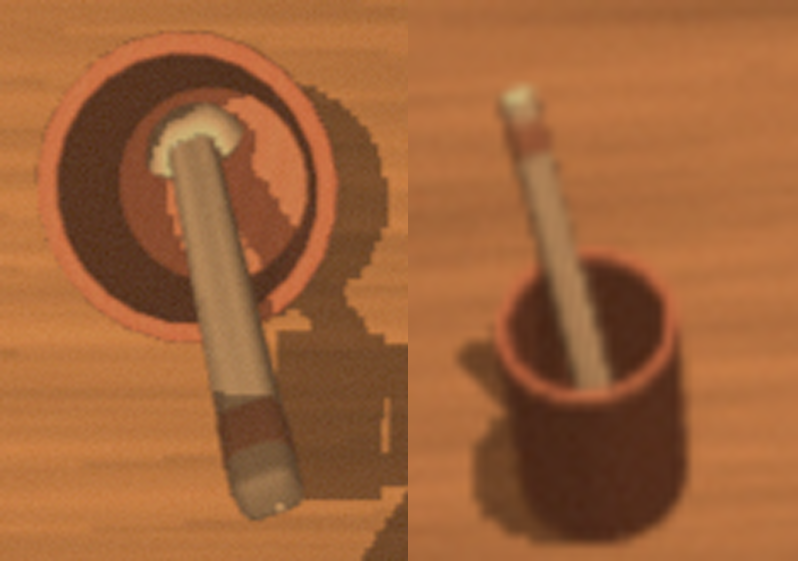

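Run:
```python
from h import *
A=dict(np.load("wA.npz"));B=dict(np.load("wB.npz"));S=dict(np.load("scene0.npz"));D=dict(np.load("side0.npz"))
def circ(P):
    M=np.c_[2*P,np.ones(len(P))];x=np.linalg.lstsq(M,(P**2).sum(1),rcond=None)[0];return x[:2],np.sqrt(x[2]+x[:2]@x[:2])
h=cv2.cvtColor(B["frame"],cv2.COLOR_RGB2HSV)
m=((h[...,1]<70)).astype(np.uint8);m[250:]=0;m[:,:170]=0;m[:,400:]=0
c=max(cv2.findContours(m,0,2)[0],key=cv2.contourArea);H=cv2.convexHull(c)[:,0]
print("v range",H[:,1].min(),H[:,1].max(),"u",H[:,0].min(),H[:,0].max())
for z in(.07,.075,.08):print("bowl",z,circ(np.array([plane(B,p,z)[:2] for p in H])))
f=lambda x,y:(230+x/3.4,50+y/3.4)
rim=[f(38,186),f(338,186),f(188,32),f(188,340),f(80,80),f(300,78)]
for z in(.105,.11,.115):print("crock",z,circ(np.array([plane(A,p,z)[:2] for p in rim])))
g=lambda x,y:(235+(x-408)/8,145+y/8.5)
top,e=tri((A,f(266,493)),(S,g(518,98)),(D,(409.7,172.6)));print("top",top,e)
def pl(s,p,q):
    o,d1=ray(s,p);_,d2=ray(s,q);n=np.cross(d1,d2);n/=np.linalg.norm(n);return n,n@o
n1,k1=pl(A,f(194,140),f(263,470));n2,k2=pl(S,g(521,90),g(592,380))
ax=np.cross(n1,n2);ax/=np.linalg.norm(ax);ax*=np.sign(ax[2])
P=np.linalg.lstsq(np.array([n1,n2,ax]),np.array([k1,k2,ax@top]),rcond=None)[0]
print("axis",ax,"tilt",np.degrees(np.arccos(ax[2])),"az",np.degrees(np.arctan2(ax[1],ax[0])),"pt",P,"tip",P-.2*ax)
R=B["frame"].astype(int);M=((R[...,0]>110)&(R[...,1]<60)&(R[...,2]<70)).astype(np.uint8)
k,_,st,ce=cv2.connectedComponentsWithStats(M)
print([(int(st[i,4]),plane(B,ce[i],.028)[:2].round(3).tolist()) for i in range(1,k) if st[i,4]>60])
```

```text
v range 6 203 u 190 382
bowl 0.07 (array([0.52388145, 0.13195302]), np.float64(0.10166509462833485))
bowl 0.075 (array([0.52406458, 0.13149994]), np.float64(0.10029423954614151))
bowl 0.08 (array([0.5242477 , 0.13104686]), np.float64(0.0989233844639488))
crock 0.105 (array([ 0.53003062, -0.19098841]), np.float64(0.04209833655239532))
crock 0.11 (array([ 0.53013308, -0.19144213]), np.float64(0.04147097029763618))
crock 0.115 (array([ 0.53023553, -0.19189586]), np.float64(0.04084360404287494))
top [ 0.46519571 -0.21299764  0.18359483] 0.0017036802308543657
axis [ 0.03269963 -0.07586627  0.99658168] tilt 4.7387937519647405 az -66.68315015865923 pt [ 0.70507663 -0.16797018  0.17915169] tip [ 0.69853671 -0.15279693 -0.02016465]
[(404, [0.532, 0.189]), (123, [0.499, 0.155]), (390, [0.498, 0.182])]
```

```bash
cat >> h.py <<'E'
CROCK=np.array([.5301,-.1914]);BOWL=np.array([.5241,.1315]);SG=.178
def Rs(az,tilt):  # spoon rotation: leaning by tilt towards azimuth az (spoon x)
    return Ro.from_euler("zy",[0,0]).as_matrix() if False else Ro.from_euler("ZY",[az,tilt],degrees=True).as_matrix()
def tool(tip,R,s=SG):
    T=R@np.diag([-1,1,-1.]);return (np.array(tip)+R[:,2]*(s+.163)),Ro.from_matrix(T).as_euler("xyz",degrees=True)
E
python3 - <<'E'
from h import *
from station import r
from scipy.optimize import brentq
A=dict(np.load("wA.npz"));f=lambda x,y:(230+x/3.4,50+y/3.4)
top=np.array([.4652,-.2130,.1836])
o,d1=ray(A,f(194,140));_,d2=ray(A,f(263,470));n=np.cross(d1,d2)
for t in(26,28,30):
    print(t,brentq(lambda a:n@Rs(a,t)[:,2],-200,-130))
for z in(.036,.042):
    v=top-plane(A,f(194,140),z);print(z,np.degrees(np.arctan2(v[1],v[0])),np.degrees(np.arctan2(np.hypot(*v[:2]),v[2])),np.linalg.norm(v))
R=Rs(-161.7,28);tip=top-.2*R[:,2];print("tip",tip)
for s in(SG+.09,SG):
    p,q=tool(tip,R,s);print(p,q,r.inverse_kinematics(p,q))
for tp in([*CROCK,.02],[*CROCK,.14],[*BOWL,.14],[*BOWL,.012]):
    p,q=tool(tp,Rs(-161.7,0));print(p,q,r.inverse_kinematics(p,q))
E
```

```text
26 -159.69725001435756
28 -160.49353571961632
30 -161.19026862184754
0.036 -161.6952581540632 29.70160856561608 0.16992517683810177
0.042 -162.0044257289633 30.652703297161498 0.16459883123658084
tip [ 0.55434565 -0.18351789  0.00701048]
[ 0.36223677 -0.24705183  0.38756089] [180.  -28.   18.3] [-48.29830811 -27.26160452 102.67236275  25.54588983  92.40446035
  27.26036616]
[ 0.40235231 -0.23378488  0.30809561] [180.  -28.   18.3] [-42.9293815  -23.60688027 108.09098632  24.55790129  81.94973552
  28.21517303]
[ 0.5301 -0.1914  0.361 ] [180.    0.   18.3] [-2.33114033e+01 -6.57067919e-01  8.09589026e+01 -2.54444375e-14
  9.96981653e+01  4.83885967e+01]
[ 0.5301 -0.1914  0.481 ] [180.    0.   18.3] [-2.33114033e+01  1.27320880e+00  6.68030540e+01 -2.54444375e-14
  1.11923737e+02  4.83885967e+01]
[0.5241 0.1315 0.481 ] [180.    0.   18.3] [ 1.04775166e+01 -2.30269917e+00  7.03573695e+01 -2.54444375e-14
  1.11945330e+02  8.21775166e+01]
[0.5241 0.1315 0.353 ] [180.    0.   18.3] [ 1.04775166e+01 -4.23358620e+00  8.52437925e+01 -2.54444375e-14
  9.89897937e+01  8.21775166e+01]
```

Run:
```python
from h import *
from station import r
top=np.array([.4652,-.2130,.1836]);R=Rs(-161.4,28.3);tip=top-.2*R[:,2]
r.reach(*tool(tip,R,SG+.09));p,q=tool(tip,R)
r.servo_line(p,speed=.12)
s=r.sense();print(s["contact_force"].round(2),s["opening"],s["clock"])
sd=r.snapshot("side");sc=r.snapshot("scene")
cv2.imwrite("pics/g.png",cv2.resize(np.vstack([cv2.resize(sd["frame"][60:260,300:500],(300,300)),cv2.resize(sc["frame"][90:230,190:330],(300,300))]),None,fx=1,fy=1)[:,:,::-1])
r.grab(40);s=r.sense();print(s["contact_force"].round(2),s["torque"].round(2),s["opening"],s["gripper_force"],s["clock"])
```

```text
[-0.31 -0.32 -0.05] 0.08794266134922232 5.3417
[ 0.01 -0.18 -0.07] [ 0.    0.11 -0.01] 0.015804564645655855 39.996569752693176 6.5417
```

View pics/g.png

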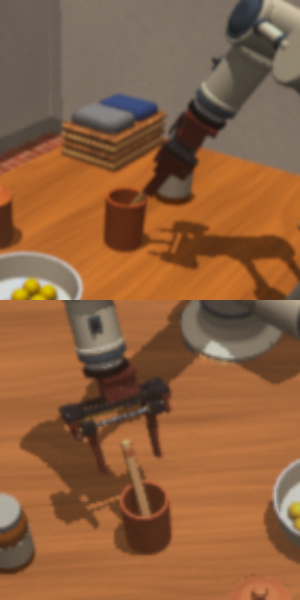

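Opening 15.8 mm: the fingers hold the handle across its 16 mm side. Next I bring it upright, draw it out and measure the held spoon.

Run:
```python
from h import *
from station import r
top=np.array([.4652,-.2130,.1836]);R=Rs(-161.4,28.3);tip=top-.2*R[:,2]
end=np.array([*CROCK,.034])
for k in np.linspace(0,1,6)[1:]:
    tp=tip+(end-tip)*k; r.servo_line(*tool(tp,Rs(-161.4,28.3*(1-k))),speed=.1)
    print(r.sense()["contact_force"].round(1),end=" ")
r.servo_line(tool([*CROCK,.15],Rs(-161.4,0))[0],speed=.2)
r.reach(*tool([*BOWL,.15],Rs(-161.4,0)));r.wait(.2)
s=r.sense();print(s["contact_force"].round(2),s["torque"].round(3),s["opening"],s["clock"],s["tcp_pos"])
a=r.snapshot("scene");b=r.snapshot("side");w=r.snapshot("wrist")
np.savez("sc1",**a);np.savez("sd1",**b)
T=np.array([*BOWL,.15])
for n,c in(("scene",a),("side",b)):print(n,"expect tip",proj(c,T),"top",proj(c,T+[0,0,.2]))
u=[cv2.resize(a["frame"][85:215,270:400],(390,390),interpolation=2),cv2.resize(b["frame"][90:300,220:430],(390,390),interpolation=2)]
cv2.imwrite("pics/held.png",np.hstack(u)[:,:,::-1])
```

```text
[ 0.2  0.6 -0.7] [-0.3 -0.2 -0.5] [-0.7 -0.7 -0.7] [-0.1 -0.5 -0.1] [ 0.8 -0.3 -1. ] [ 0.46 -0.73 -0.21] [-0.025  0.001 -0.034] 0.01573506018750615 10.975 [0.52446328 0.1304064  0.49090199]
scene expect tip [345.21152819 168.75005342] top [349.17411248 130.16889832]
side expect tip [314.5492696  225.66933659] top [313.00015749 149.19089802]
```

View pics/held.png

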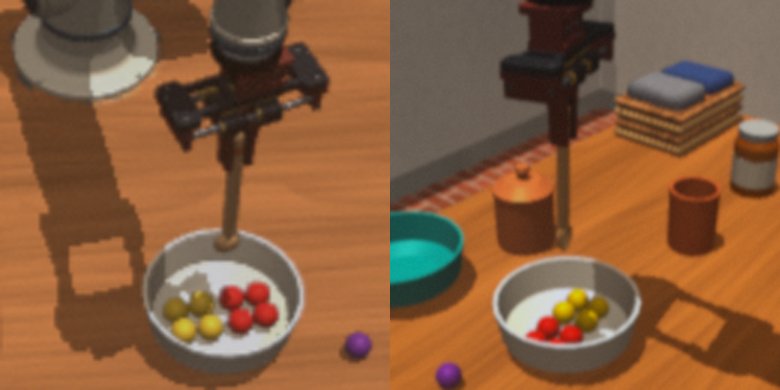

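The held spoon hangs vertically. Its tip is at scene (345.7,168.3) and side (313.7,223.5), within about 2 px of prediction. Next I feel for the floor in the free spot, then stir.

```bash
cat >> h.py <<'E'
def colour_mask(s,c):
    h=cv2.cvtColor(np.ascontiguousarray(s["frame"]),cv2.COLOR_RGB2HSV).astype(int)
    if c=="yellow": return (h[...,0]>20)&(h[...,0]<34)&(h[...,1]>150)&(h[...,2]>70)
    R=np.array(s["frame"]).astype(int); return (R[...,0]>90)&(R[...,1]<.35*R[...,0])&(R[...,2]<.4*R[...,0])&((h[...,0]<7)|(h[...,0]>172))
def find(s):
    out={}
    for c in("red","yellow"):
        v,u=np.nonzero(colour_mask(s,c));P=np.array([plane(s,p,.028)[:2] for p in zip(u,v)]).reshape(-1,2)
        P=P[np.hypot(*(P-BOWL).T)<.085].astype(np.float32)
        K=cv2.kmeans(P,4,None,(3,50,1e-5),10,cv2.KMEANS_PP_CENTERS)
        out[c]=K[2];out[c+"_n"]=np.bincount(K[1].ravel())
    return out
def gaps(o):
    D=np.linalg.norm(o["red"][:,None]-o["yellow"][None],axis=2);return (D.min(1)*1000).round(),(D.min(0)*1000).round()
def report(s,t=""):
    o=find(s);print(t,"red",((o["red"]-BOWL)*1000).round().tolist(),o["red_n"],"yel",((o["yellow"]-BOWL)*1000).round().tolist(),o["yellow_n"]);print("   nearest other",*gaps(o))
def stir(r,pts,zt,az,speed=.12,fmax=14):
    """pts: mm offsets from bowl centre; tip height zt"""
    m=0
    for x,y in pts:
        p,q=tool([BOWL[0]+x/1000,BOWL[1]+y/1000,zt],Rs(az,0));r.servo_line(p,q,speed=speed)
        f=np.linalg.norm(r.sense()["contact_force"]);m=max(m,f)
        if f>fmax:print("force",f,"at",x,y);break
    return m
E
python3 - <<'E'
from h import *
from station import r
a=dict(np.load("sc1.npz"));b=dict(np.load("sd1.npz"))
print("tip",tri((a,(345.7,168.3)),(b,(313.7,223.5))))
report(a,"scene");report(b,"side")
R0=Rs(-161.4,0);P=[.567,.148]
r.servo_line(tool([*P,.15],R0)[0],speed=.15);r.servo_line(tool([*P,.022],R0)[0],speed=.12);r.wait(.2)
f0=r.sense()["contact_force"];print("f0",f0.round(2));z=.022;touch=None
while z>.004:
    z-=.0005;r.servo_line(tool([*P,z],R0)[0],speed=.01);s=r.sense();f=s["contact_force"]-f0
    if f[2]>2:touch=s["tcp_pos"][2]-SG-.163;break
print("touch z cmd",z,"actual",touch,f.round(2),s["clock"])
E
```

```text
tip (array([0.52642781, 0.13232596, 0.15558978]), np.float64(0.0003331450460103956))
scene red [[-26.0, 51.0], [5.0, 56.0], [11.0, 24.0], [-23.0, 18.0]] [37 40 41 35] yel [[18.0, -16.0], [20.0, -48.0], [-17.0, -23.0], [-10.0, -56.0]] [48 42 39 37]
   nearest other [74. 74. 41. 42.] [41. 73. 42. 75.]
side red [[-16.0, 10.0], [16.0, 39.0], [-4.0, 28.0], [22.0, 16.0]] [70 48 45 56] yel [[-11.0, -28.0], [22.0, -22.0], [31.0, -55.0], [-3.0, -58.0]] [ 86 102  75  91]
   nearest other [38. 61. 56. 37.] [38. 37. 71. 69.]
f0 [-0.   -0.34 -1.14]
touch z cmd 0.006499999999999985 actual 0.006996418971431301 [-0.17  0.14  4.28] 20.75
```

Run:
```python
from h import *
from station import r
Z=.0115;az=-161.4
p,_=tool([.567,.148,Z],Rs(az,0));r.servo_line(p,speed=.05)
c=lambda a0,a1,n,rad=33:[(rad*np.cos(np.radians(a)),rad*np.sin(np.radians(a))) for a in np.linspace(a0,a1,n+1)[1:]]
for i,(q) in enumerate([c(20,180,6),c(180,360,6)]):
    m=stir(r,q,Z,az,.15);r.wait(.2);report(r.snapshot("scene"),f"{i} f={m:.1f} t={r.sense()['clock']:.1f}")
s=r.snapshot("scene");cv2.imwrite("pics/st1.png",cv2.resize(s["frame"][150:220,300:390],None,fx=6,fy=6,interpolation=2)[:,:,::-1])
```

```text
0 f=9.4 t=22.8 red [[-41.0, -23.0], [12.0, 33.0], [-43.0, 37.0], [-56.0, -4.0]] [27 35 32  7] yel [[21.0, -12.0], [28.0, -40.0], [-8.0, -31.0], [1.0, -60.0]] [44 51 46 51]
   nearest other [34. 46. 76. 55.] [46. 71. 34. 56.]
1 f=2.4 t=24.6 red [[-45.0, 38.0], [-44.0, -31.0], [-19.0, 54.0], [-57.0, 2.0]] [36 34 34 23] yel [[49.0, 7.0], [40.0, 35.0], [15.0, 55.0], [-1.0, 26.0]] [33 39 45 22]
   nearest other [45. 72. 33. 61.] [83. 62. 35. 33.]
```

View pics/st1.png

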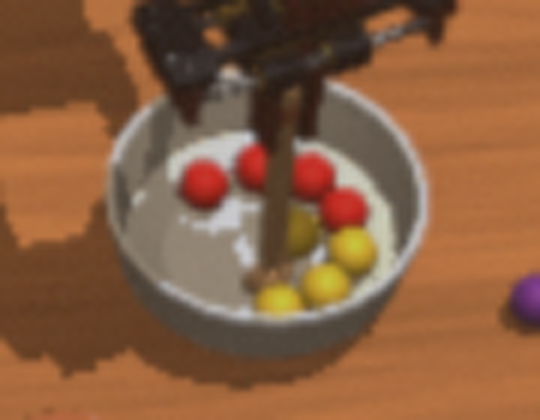

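The picture shows the balls ringed along the floor's edge. Four yellows sit at lower right, one of them inside the ring near crop (300,230). Four reds run along the top and left. I push the inner yellow in among the reds, then sweep the end red round to the yellows' open end.

Run:
```python
from h import *
from station import r
Z=.0115;az=-161.4
m=stir(r,[(28,14),(22,21)],Z,az,.12);m2=stir(r,[(12,19),(3,16)],Z,az,.06)
m3=stir(r,[(14,10)],Z,az,.1)
r.wait(.1);report(r.snapshot("scene"),f"f={m:.1f} {m2:.1f} t={r.sense()['clock']:.1f}");report(r.snapshot("side"),"side")
```

```text
f=3.1 1.4 t=26.3 red [[-45.0, 42.0], [-45.0, -32.0], [-58.0, 3.0], [-20.0, 55.0]] [21 30 29 29] yel [[37.0, 26.0], [16.0, 50.0], [-26.0, 5.0], [46.0, -3.0]] [50 48 22 36]
   nearest other [42. 41. 32. 36.] [64. 36. 32. 88.]
side red [[-4.0, 38.0], [-36.0, -43.0], [-42.0, -28.0], [-41.0, -9.0]] [ 6 40 37 29] yel [[63.0, -12.0], [29.0, 39.0], [-13.0, 1.0], [48.0, 16.0]] [57 77 76 77]
   nearest other [33. 50. 41. 29.] [83. 33. 29. 56.]
```

Run:
```python
from h import *
from station import r
Z=.0115
m=stir(r,[(8,-16)],Z,-73,.018)
m=max(m,stir(r,[(-8,-15),(-22,-18)],Z,-73,.1));m=max(m,stir(r,[(-30,-25)],Z,-58,.04))
report(r.snapshot("scene"),f"a f={m:.1f}")
for t in range(230,295,15):
    a=np.radians(t);m=max(m,stir(r,[(43*np.cos(a),43*np.sin(a))],Z,t+90-360,.05))
r.wait(.3);report(r.snapshot("scene"),f"b f={m:.1f} t={r.sense()['clock']:.1f}")
s=r.snapshot("scene");cv2.imwrite("pics/st2.png",cv2.resize(s["frame"][150:220,300:390],None,fx=6,fy=6,interpolation=2)[:,:,::-1])
```

```text
a f=13.0 red [[-20.0, 54.0], [-51.0, -36.0], [-61.0, 8.0], [-46.0, 38.0]] [33 27 24 34] yel [[48.0, -3.0], [16.0, 50.0], [-23.0, 13.0], [38.0, 26.0]] [32 47 42 43]
   nearest other [36. 56. 38. 33.] [89. 36. 33. 65.]
b f=13.8 t=31.5 red [[-46.0, 38.0], [-37.0, -11.0], [-20.0, 54.0], [-61.0, 5.0]] [34 27 33 32] yel [[47.0, -3.0], [16.0, 50.0], [-23.0, 14.0], [39.0, 26.0]] [31 47 43 45]
   nearest other [33. 29. 36. 39.] [85. 36. 29. 66.]
```

View pics/st2.png

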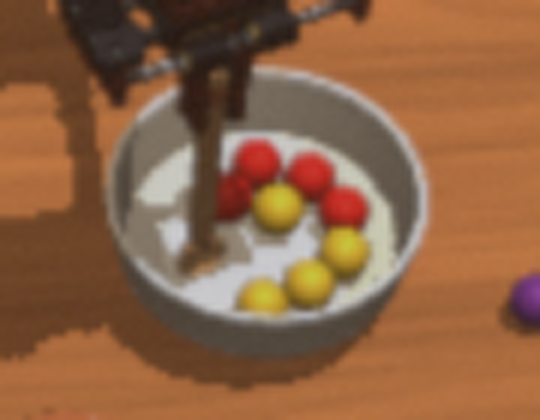

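The picture shows the end red dropped back inside, at crop (235,195), and all reds now have the inner yellow beside them. The two yellows at lower right, at crop (263,300) and (310,283), still lack a red. I sweep those two clockwise round the open side to the reds. Meanwhile I check that the bowl hasn't moved.

```bash
cat >> h.py <<'E'
def rim(s):
    h=cv2.cvtColor(np.ascontiguousarray(s["frame"]),cv2.COLOR_RGB2HSV);m=(h[...,1]<80).astype(np.uint8);m[:160]=0;m[225:]=0;m[:,:305]=0;m[:,385:]=0
    v,u=np.nonzero(m);k=[np.nonzero(m.sum(0)>3)[0],np.nonzero(m.sum(1)>8)[0]];return k[0].min(),k[0].max(),k[1].max()
E
python3 - <<'E'
from h import *
from station import r
Z=.0115
a=dict(np.load("scene0.npz"));print("rim",rim(a),rim(r.snapshot("scene")))
P=lambda t,R:[(R*np.cos(np.radians(t)),R*np.sin(np.radians(t)))]
m=stir(r,[(12,2)],Z,-37,.06);m=stir(r,P(53,24),Z,-37,.1)
for R in(29,34,38):
    f=stir(r,P(53,R),Z,-37,.05);m=max(m,f)
    if f>7:break
print("in",R,m);report(r.snapshot("scene"))
for t in range(40,-100,-15):
    m=max(m,stir(r,P(t,39),Z,t-90,.05))
r.wait(.3);report(r.snapshot("scene"),f"b f={m:.1f} t={r.sense()['clock']:.1f}");s=r.snapshot("scene");print(rim(s))
cv2.imwrite("pics/st3.png",cv2.resize(s["frame"][150:220,300:390],None,fx=6,fy=6,interpolation=2)[:,:,::-1])
E
```

```text
rim (np.int64(318), np.int64(370), np.int64(222)) (np.int64(318), np.int64(370), np.int64(222))
in 38 5.75795259520041
 red [[-60.0, 6.0], [-21.0, 58.0], [-35.0, -17.0], [-50.0, 33.0]] [36 18 36 17] yel [[-23.0, 14.0], [43.0, 26.0], [10.0, 64.0], [48.0, -6.0]] [44 34 40 26]
   nearest other [38. 31. 33. 32.] [32. 71. 31. 84.]
b f=5.8 t=38.3 red [[-48.0, 37.0], [-35.0, -11.0], [-60.0, 6.0], [-20.0, 52.0]] [34 29 36 33] yel [[14.0, 47.0], [-33.0, -63.0], [-22.0, 17.0], [-58.0, -46.0]] [44 37 48 30]
   nearest other [33. 31. 40. 35.] [35. 52. 31. 42.]
(np.int64(318), np.int64(370), np.int64(222))
```

All the nearest-other distances are within limits (at most 52 mm, limit 56.7), and the bowl has not moved. I lift the spoon out and check once the balls settle.

Run:
```python
from h import *
from station import r
s=r.sense();p=s["tcp_pos"]
r.servo_line([BOWL[0]+.004,BOWL[1]-.034,p[2]],speed=.03)
q=r.sense()["tcp_pos"];r.servo_line([q[0],q[1],.491],speed=.15);r.wait(.2)
s=r.snapshot("scene");report(s,f"t={r.sense()['clock']:.1f}");report(r.snapshot("side"),"side")
r.wait(.5);s=r.snapshot("scene");report(s)
cv2.imwrite("pics/st4.png",cv2.resize(s["frame"][150:220,300:390],None,fx=6,fy=6,interpolation=2)[:,:,::-1])
st=r.sense();print(st["clock"],st["opening"],st["joints"].round(),st["contact_force"].round(1))
```

```text
t=40.1 red [[-20.0, 52.0], [-30.0, -12.0], [-48.0, 37.0], [-60.0, 6.0]] [33 40 34 37] yel [[16.0, -27.0], [15.0, 47.0], [-19.0, 19.0], [-9.0, -55.0]] [42 47 45 34]
   nearest other [33. 33. 34. 43.] [48. 36. 33. 48.]
side red [[-37.0, -7.0], [-23.0, -15.0], [-2.0, 38.0], [-14.0, -28.0]] [42 42 12 35] yel [[-2.0, -62.0], [26.0, 40.0], [22.0, -29.0], [-9.0, 11.0]] [69 62 79 74]
   nearest other [34. 30. 28. 36.] [36. 28. 36. 28.]
 red [[-47.0, 38.0], [-60.0, 5.0], [-29.0, -12.0], [-20.0, 52.0]] [33 37 39 33] yel [[-19.0, 19.0], [-9.0, -55.0], [15.0, 47.0], [16.0, -26.0]] [44 35 46 41]
   nearest other [34. 43. 33. 33.] [33. 47. 35. 48.]
40.7083 0.01579030041720369 [  7.  -2.  69.   0. 113. 102.] [ 0.3 -0.1 -0.8]
```

View pics/st4.png

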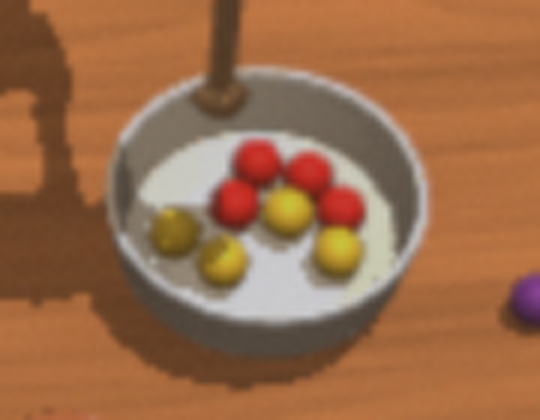

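The picture shows everything settled. Every ball has the other colour within 48 mm centre to centre, a gap of about 14 mm. Now the spoon goes back by reversing the path it came out on.

Run:
```python
from h import *
from station import r
top=np.array([.4652,-.2130,.1836]);az=-161.4;T=28.3;R=Rs(az,T);tip=top-.2*R[:,2];end=np.array([*CROCK,.034])
r.reach(*tool([*CROCK,.15],Rs(az,0)));r.wait(.1)
F=[]
def go(p,q,v):
    r.servo_line(p,q,speed=v);f=r.sense()["contact_force"].round(1);F.append(f.tolist());return np.linalg.norm(f)
for z in(.115,.08,.034):
    if go(*tool([*CROCK,z],Rs(az,0)),.12)>8:print("stop",z);break
else:
    for k in(.8,.6,.4,.2,.05):
        if go(*tool(tip+(end-tip)*k,Rs(az,T*(1-k))),.08)>8:print("stop",k);break
print(F,r.sense()["clock"])
```

```text
[[-0.4, -0.2, -0.3], [0.7, -0.3, 0.6], [0.3, 0.8, -0.6], [-0.1, 0.0, -0.2], [-0.2, 0.6, -0.3], [-0.5, -0.4, -0.5], [0.0, 0.1, -0.7], [0.5, 0.1, 0.6]] 45.9083
```

Run:
```python
from h import *
from station import r
r.grab(5);r.let_go();r.wait(.2)
R=Ro.from_euler("xyz",r.sense()["orientation"],degrees=True).as_matrix();p=r.sense()["tcp_pos"]
r.servo_line(p-R[:,2]*.11,speed=.12)
q=r.sense()["tcp_pos"];r.servo_line([q[0]-.01,q[1],q[2]+.05],speed=.12);r.wait(.3)
s=r.snapshot("scene");report(s,f"t={r.sense()['clock']:.1f}");b=r.snapshot("side")
a=s["frame"][140:225,230:390]
cv2.imwrite("pics/end.png",np.vstack([cv2.resize(a,(640,340),interpolation=2),cv2.resize(b["frame"][150:300,240:440],(640,260),interpolation=2)])[:,:,::-1])
```

```text
t=49.5 red [[-60.0, 5.0], [-21.0, 53.0], [-29.0, -12.0], [-48.0, 38.0]] [37 32 40 32] yel [[16.0, -26.0], [14.0, 47.0], [-8.0, -53.0], [-19.0, 19.0]] [42 45 40 44]
   nearest other [43. 34. 33. 35.] [48. 35. 46. 33.]
```

View pics/end.png

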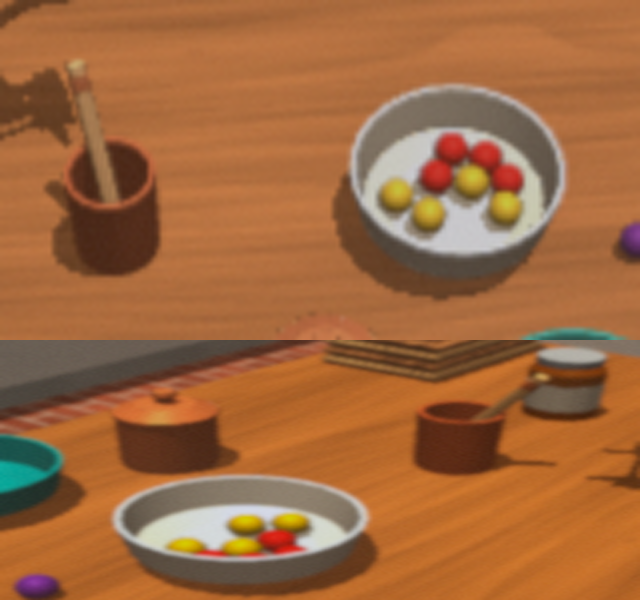

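The spoon stands head down in the crock, with its top at crop (77,66). All eight balls are mixed in the bowl and the gripper is clear.

```bash
python3 -c "
from station import r
print(r.hand_in())"
```

```text
the job is handed in; nothing more can be done
None
```

The job is handed in at about 50 s: I felt for the bowl floor at about 4 N, mixed all eight gumballs so each has the other colour within about 14 mm, and stood the spoon back in the crock head down; the bowl did not visibly move.

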